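# Cap the bath filter to its bleed position and hold it

### The job

Put the cap with the bar grip on the bath-water filter: with the bar crosswise to the pipes let its lugs down through the key-ways, press it home against the cartridge spring and twist it clockwise to the bleed position, halfway to the lock click, where the bar points at the raised pips on the collar. Do not let it go on to the click and lock; finish with the gripper still holding the cap by its bar in that position, so that the air can be bled. Leave the other things on the deck where they are.

Things in the scene. Friction and masses are not known exactly. Their poses are not given: they have to be found in the camera images.
- cap: filter cap, grey plastic, about 120 g, loose, standing on its plug on the deck. Origin under the plug's centre, z up. Plug 53 mm across, from 0 to 15 mm up, with two lugs at its foot; round disc 80 mm across, from 15 to 23 mm up; upright bar grip along the cap's x axis, 64 mm long, 14 mm wide, from 23 to 51 mm up. The cap is the same after a half turn about z
- cap_bar (a point): point on the cap's axis inside the bar grip, 45 mm above the cap's origin, axes as the cap's: the TCP goes here to grip the bar from above by its 14 mm width, fingertips just clear of the disc
- cap_lug (a point): tip of one of the cap's two facing lugs, 34.5 mm from the axis along the cap's x (so below the bar's end), 3 mm above the origin; lugs 10 mm wide, 6 mm high, 69 mm from tip to tip
- filter: bath-water filter, fixed to the deck: white foot, clear bowl, white collar 88 mm across, open mouth on top, 135 mm tall. Origin under its centre, z up. Two chrome pipes leave the foot along its x axis, both ways, and turn down into the deck 74 mm out, no higher than 46 mm. Fully pressed home, the cap's disc lies on the rim, the cap's origin 120 mm above the filter's
- filter_mouth (a point): centre of the filter's mouth, level with the rim, 135 mm above the filter's origin, axes as the filter's. Inside the rim a flange 6 mm thick leaves a bore of 58 mm for the plug. With its lugs below the flange the cap turns only clockwise (seen from above), up to a stop at 90 degrees, bar in line with the pipes: locked
- filter_keyway (a point): middle of one of two facing key-ways in the flange, 31 mm from the axis along the filter's y (crosswise to the pipes), level with the rim; 16 mm wide, so a 10 mm lug has 3 mm to spare each side, about 5 degrees of yaw. The cap enters with bar and lugs along this line
- filter_pip (a point): top of one of two facing raised white pips, 6 mm wide, on the outside of the collar, 46 mm from the axis, 45 degrees clockwise from the key-ways (directions 1,1 and -1,-1 in the filter's x, y). Bar pointing at the pips: bleed position, halfway. The bumps that make the lock click begin after about 60 degrees of turn
- cartridge_top (a joint): how far (m) the white sprung top of the cartridge in the mouth is pressed down: 0 when free, 6 mm below the rim; 0.009 with the cap pressed home. Pushes the cap up with 3 N at first, about 8 N at home. Let go after turning, the cap rises 3 mm till its lugs bear on the flange, which keeps it in
- old_cartridge: spent filter cartridge standing on end: pleated white paper cylinder 52 mm across, 118 mm tall; origin under its centre. Not part of the job
- bath_plug: small chrome bath plug, 52 mm across, 35 mm tall with a ball on top; origin under its centre. Not part of the job
- soap_saver: low wooden soap saver of four slats on two cross rails, 100 x 78 x 22 mm; origin under its centre. Not part of the job
- scrubber: grey hard-silicone body scrubber with nubs and a hanging loop, pad 110 x 70 mm, 23 mm tall; origin under the pad's centre. Not part of the job
- frosted_bottle: frosted glass bottle with a ribbed metal twist cap, 62 mm across, 156 mm tall; origin under its centre. Not part of the job
- shower_holder: white plastic shower head holder standing on its 66 mm round foot, with a ribbed turning knob and an open cradle, 72 mm tall; origin under the foot's centre. Not part of the job
- mirror: small round chrome mirror on a foot, mirror 120 mm across, 202 mm tall, foot 90 mm across; origin under the foot's centre. Not part of the job
Mind the look-alikes: they are no part of the job. Leave any green look-alike of the cap alone.

How it is judged:
By the outcome, as a careful person would: the job done as asked, in the order asked, and still so for the second after the job is handed in, while the arm keeps its last pose, push and grip.
It also fails if it takes over 42 s, if anything falls off the work surface, if the arm or the gripper's body presses on something with over 40 N, if the wrist force passes 120 N, or if a joint passes its speed limit or range.

### The arm

A 6-joint arm with a two-finger parallel gripper is mounted at the origin on the work surface. World frame = base frame: x ahead of the robot, y to its left, z up, the work surface at z = 0. Lengths are in m, angles in degrees, forces in N, time in s.
With the tool pointing down it reaches from about 0.375 to 0.9 m from the base axis. Payload 3.1 kg.
Tool frame: the origin (TCP) lies between the finger pads, 19 mm behind the fingertips; this is the grasp point; z points along the fingers, y is the line along which they close (so a half turn about z gives the same grasp; the last joint's range is limited). The gripper opens to 87 mm and grips with 3 to 60 N. Pads are 19 mm wide; open, the fingers measure 117 mm over their backs; the gripper's body (75 mm by 190 mm) begins 51 mm behind the grasp point.
Start: joints at [-75.774, 30.224, 82.088, -0, 67.689, -10.227], TCP at [0.259, -0.569, 0.241] pointing down, gripper open.
Joint ranges: [-176.69, 176.69], [-43.24, 126.21], [12.49, 139.97], [-82, 262], [0, 151.66], [-163.58, 163.58]. Speed limits (degrees/s): [159.86, 159.86, 180, 180, 180, 180].

### API

Orientations are given as a 3x3 rotation matrix whose columns are the frame's x, y, z axes.
In Python, from rig import bot, vision, workorder gives the robot as it stands.
- The arm moves only by the shell command python3 -m handwheel 'ROWS'. ROWS is JSON, a list of rows, each an object with "delta_rot": the turn, a rotation vector about the tool's x, y, z in rad, a list of three; "xyz": the shift along the tool's x, y, z in mm, a list of three; "hand": the closure, from -1 (fully open) to 1 (shut). A call has exactly 5 rows; each row is the pose to reach, as a shift and turn from the pose commanded when the call began, along the tool's axes at that moment; what a row does not reach only later rows make up. A row lasts 1/8 s, in which the tool goes at most 62.5 mm and 10.7 degrees, less where a joint would pass 70% of its speed; a pose out of reach is approached as far as the arm can. A call with a gripper value outside its range is refused whole. The fingers move at their own pace and stop on an object; the grip force is fixed at half the most. Time passes only in rows, so rows that repeat a pose let the fingers close, or fill a call up. It gives the time, the measured TCP pose, the force, the opening and the grip force at its end, in the units of the state.
- bot.read_state(): the state, without advancing time (a new reading comes with each control period).
- vision.capture(name): name is "scene" or "top" or "wrist"; returns the picture (420x560x3 uint8, red, green, blue); there is no depth.
- vision.camera_model(name): a dict with "camera_matrix" (3x3 intrinsics, pixels), "dist_coeffs" ([k1, k2, p1, p2, k3] as OpenCV has them; the pictures are not rectified), "camera_from_world" (4x4, takes a point from world to camera coordinates). Camera axes: x right, y up, looking along -z (the intrinsics and any distortion apply to the point x, -y, -z); pixel columns grow to the right and rows downward; lengths in m; the calibration is good to about 2 mm. A picture is of the moment at which its call begins: read the wrist's pose just before it. camera_model takes no time and is no camera call; for the wrist camera it gives the pose at the moment of the call.
- workorder.hand_in(): hands the job in; it is judged then, once.
The state is a dict: "time_s": time; "joint_positions": joint angles; "qvel": joint speeds; "tau": joint torques, N m; "position": TCP position; "tcp_rot": TCP orientation; "force": force on the tool from outside, world axes, zero at the start; "moment": the same for the moment, N m; "opening": opening from 0.0 (shut) to 1.0 (fully open); "grasp_force": force on a finger pad.
Only numpy, scipy, OpenCV 4.12 (cv2) and the standard library are available. Lean on these libraries where they do the work, as an engineer would, in place of code of your own. Each camera call takes 0.05 s, during which the arm holds its last target. There are 200 camera calls.

## Working session

There is one attempt and no reset: what is moved stays moved. The work goes in short steps, Python scripts to look and compute and a shell command to move; the robot and the scene stay as the last step left them, time stands still between calls to the robot, and variables do not carry over. Pictures are saved under pics/ and viewed, at most 10 in all, crops included, and the job is handed in when it is done.

```bash
mkdir -p pics; ls
cat > h.py <<'E'
import numpy as np, cv2
from rig import bot, vision, workorder
def shot(n,f=None):
    m=vision.camera_model(n); im=vision.capture(n)
    if f: cv2.imwrite('pics/'+f,im[...,::-1])
    return im,m
def ray(m,uv):
    K=np.array(m['camera_matrix']);d=np.array(m['dist_coeffs']);T=np.array(m['camera_from_world'])
    p=cv2.undistortPoints(np.array(uv,float).reshape(-1,1,2),K,d).reshape(-1,2)
    v=np.c_[p[:,0],-p[:,1],-np.ones(len(p))]@T[:3,:3]
    return -T[:3,:3].T@T[:3,3],v
def onz(m,uv,z):
    c,v=ray(m,uv); return c+v*((z-c[2])/v[:,2])[:,None]
def proj(m,P):
    K=np.array(m['camera_matrix']);d=np.array(m['dist_coeffs']);T=np.array(m['camera_from_world'])
    q=np.atleast_2d(P)@T[:3,:3].T+T[:3,3]; q=q*[1,-1,-1]
    return cv2.projectPoints(q,np.zeros(3),np.zeros(3),K,d)[0].reshape(-1,2)
E
python3 - <<'E'
from h import *
a,m=shot('top','top0.png');b,_=shot('scene','scene0.png')
print(m); s=bot.read_state();print(s['position'],s['tcp_rot'],s['opening'])
E
```

```text
pics
{'camera_matrix': array([[395.24851248,   0.        , 280.17444996],
       [  0.        , 395.24851248, 215.3401092 ],
       [  0.        ,   0.        ,   1.        ]]), 'dist_coeffs': array([0.03969705, 0.        , 0.        , 0.        , 0.        ]), 'camera_from_world': array([[-0.01825029, -0.99982554, -0.0039777 ,  0.08003401],
       [ 0.99658432, -0.01851131,  0.08047991, -0.58816038],
       [-0.08053951, -0.00249533,  0.99674829, -1.05790215],
       [ 0.        ,  0.        ,  0.        ,  1.        ]])}
[ 0.25860797 -0.56834058  0.24040904] [[ 9.10282713e-01  4.13986915e-01 -4.65873954e-04]
 [ 4.13987054e-01 -9.10280994e-01  1.79779349e-03]
 [ 3.20186776e-04 -1.82936612e-03 -9.99998275e-01]] 0.9976204808205013
```

View pics/top0.png

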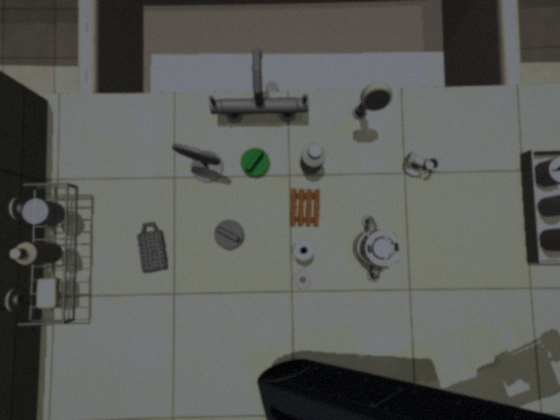

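View pics/scene0.png

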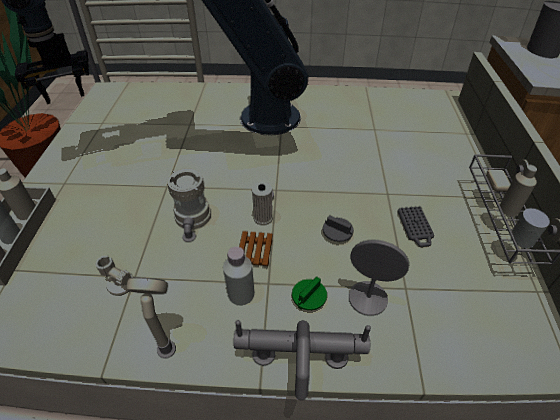

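The top view shows these things that could be taken for the cap:
- grey disc with bar at (229,235)
- green look-alike at (255,162)
- grey scrubber at (152,247)
- bath plug at (303,282)

The filter is at (380,248), with its pipes running to (368,222) and (375,272). By the description, the cap is the grey disc with the bar at (229,235). I'll check that in a close crop and measure.

Run:
```python
from h import *
im=cv2.imread('pics/top0.png'); m=vision.camera_model('top')
c=np.hstack([cv2.resize(im[205:265,200:260],(400,400),interpolation=cv2.INTER_CUBIC),cv2.resize(im[208:288,340:420],(400,400),interpolation=cv2.INTER_CUBIC)])
cv2.imwrite('pics/crop1.png',cv2.convertScaleAbs(c,alpha=1.6))
print('cap',onz(m,[(229,234)],.023),'filter rim',onz(m,[(381.5,247)],.135),'pipes',onz(m,[(368,222),(375,272)],.03))
print(onz(m,[(218,231),(241,241)],.05))
```

```text
cap [[0.54113397 0.20971146 0.023     ]] filter rim [[ 0.49881994 -0.17582984  0.135     ]] pipes [[ 0.56651471 -0.16845646  0.03      ]
 [ 0.43202953 -0.1820889   0.03      ]]
[[0.54869579 0.2353071  0.05      ]
 [0.52098568 0.17441421 0.05      ]]
```

View pics/crop1.png

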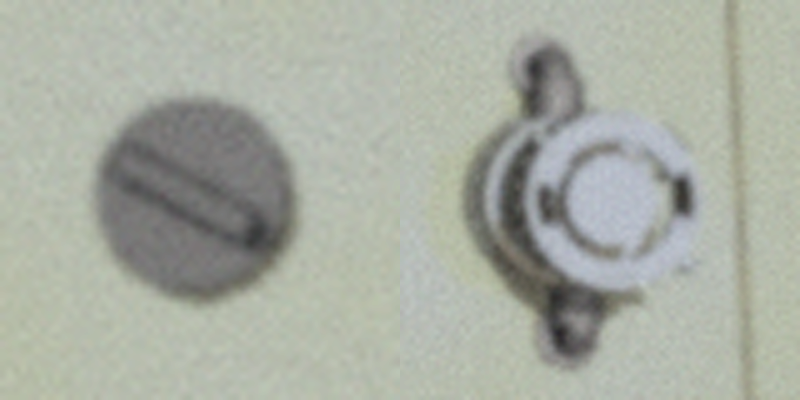

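The crop confirms it: the grey cap has its bar at about 64° in the world. The filter's key-ways are at (370,249) and (396,247), and its pipes lie at about 6°. I'll move above the cap.

```bash
python3 -m handwheel '[{"delta_rot":[0,0,0],"xyz":[38,-39,0],"hand":-1},{"delta_rot":[0,0,0],"xyz":[77,-79,0],"hand":-1},{"delta_rot":[0,0,0],"xyz":[116,-118,0],"hand":-1},{"delta_rot":[0,0,0],"xyz":[154,-158,0],"hand":-1},{"delta_rot":[0,0,0],"xyz":[193,-197,0],"hand":-1}]'
python3 -m handwheel '[{"delta_rot":[0,0,0],"xyz":[38,-39,0],"hand":-1},{"delta_rot":[0,0,0],"xyz":[77,-79,0],"hand":-1},{"delta_rot":[0,0,0],"xyz":[116,-118,0],"hand":-1},{"delta_rot":[0,0,0],"xyz":[154,-158,0],"hand":-1},{"delta_rot":[0,0,0],"xyz":[193,-197,0],"hand":-1}]'
python3 -m handwheel '[{"delta_rot":[0,0,-0.138],"xyz":[38,-39,0],"hand":-1},{"delta_rot":[0,0,-0.276],"xyz":[77,-79,0],"hand":-1},{"delta_rot":[0,0,-0.414],"xyz":[116,-118,0],"hand":-1},{"delta_rot":[0,0,-0.552],"xyz":[154,-158,0],"hand":-1},{"delta_rot":[0,0,-0.69],"xyz":[193,-197,0],"hand":-1}]'
python3 -m handwheel '[{"delta_rot":[0,0,0],"xyz":[0,0,0],"hand":-1},{"delta_rot":[0,0,0],"xyz":[0,0,0],"hand":-1},{"delta_rot":[0,0,0],"xyz":[0,0,0],"hand":-1},{"delta_rot":[0,0,0],"xyz":[0,0,0],"hand":-1},{"delta_rot":[0,0,0],"xyz":[0,0,0],"hand":-1}]'
python3 - <<'E'
from h import *
a,m=shot('wrist','w1.png')
s=bot.read_state();print(s['time_s'],s['position'],s['tcp_rot'])
print(proj(m,[[.541,.21,.05],[.541,.21,.023]]))
E
```

```text
time_s: 0.72
position: [0.3531, -0.3078, 0.241]
tcp_rot: [[0.911, 0.413, -0.0], [0.413, -0.911, 0.001], [0.0, -0.001, -1.0]]
force: [1.5, -0.5, -0.0]
opening: 1.002
grasp_force: 0.0
time_s: 1.35
position: [0.4472, -0.0487, 0.2412]
tcp_rot: [[0.91, 0.414, -0.0], [0.414, -0.91, 0.0], [-0.0, -0.0, -1.0]]
force: [0.2, -1.2, 0.3]
opening: 0.999
grasp_force: 0.0
time_s: 1.98
position: [0.5412, 0.2106, 0.2409]
tcp_rot: [[0.434, 0.901, -0.001], [0.901, -0.434, -0.0], [-0.001, -0.0, -1.0]]
force: [1.4, -0.6, 0.3]
opening: 0.997
grasp_force: 0.0
time_s: 2.6
position: [0.5412, 0.2079, 0.2414]
tcp_rot: [[0.44, 0.898, 0.0], [0.898, -0.44, 0.0], [0.0, 0.0, -1.0]]
force: [0.0, -1.1, 0.2]
opening: 1.002
grasp_force: 0.0
2.65 [0.54118885 0.20809106 0.24143855] [[ 4.39610610e-01  8.98188449e-01  1.49441762e-04]
 [ 8.98188457e-01 -4.39610618e-01  2.41544066e-05]
 [ 8.73913945e-05  1.23608333e-04 -9.99999989e-01]]
[[285.56654127 187.95030005]
 [285.58819572 182.57265867]]
```

View pics/w1.png

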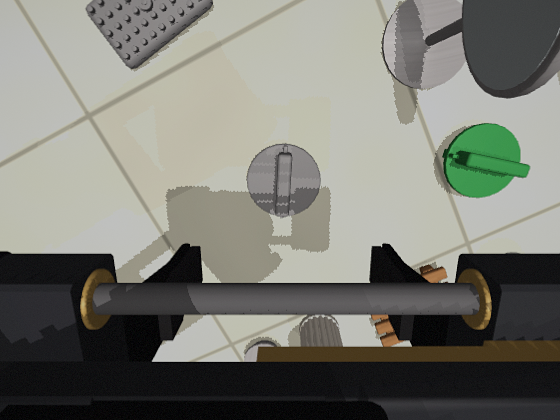

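The wrist view shows the grey cap's disc centred at about (284,180), with the bar running from (285,152) to (283,213). It is nearly in line with the tool's x axis.

Run:
```python
from h import *
m=vision.camera_model('wrist');im=cv2.imread('pics/w1.png')
hsv=cv2.cvtColor(im,cv2.COLOR_BGR2HSV)
print(onz(m,[(284,180),(247,180),(321,180)],.023))
p=onz(m,[(285,152),(283,213)],.051);d=p[0]-p[1];print(p,np.degrees(np.arctan2(d[1],d[0])),np.linalg.norm(d))
c=cv2.resize(im[135:225,235:335],(800,600)[:2] if 0 else (600,540),interpolation=cv2.INTER_CUBIC);cv2.imwrite('pics/crop2.png',cv2.convertScaleAbs(c,alpha=1.5))
```

```text
[[0.54074654 0.21345092 0.023     ]
 [0.50508064 0.23090131 0.023     ]
 [0.57640702 0.19600599 0.023     ]]
[[0.55627805 0.24255621 0.051     ]
 [0.52734811 0.18813854 0.051     ]] 62.00365269726617 0.06162973427128558
```

View pics/crop2.png

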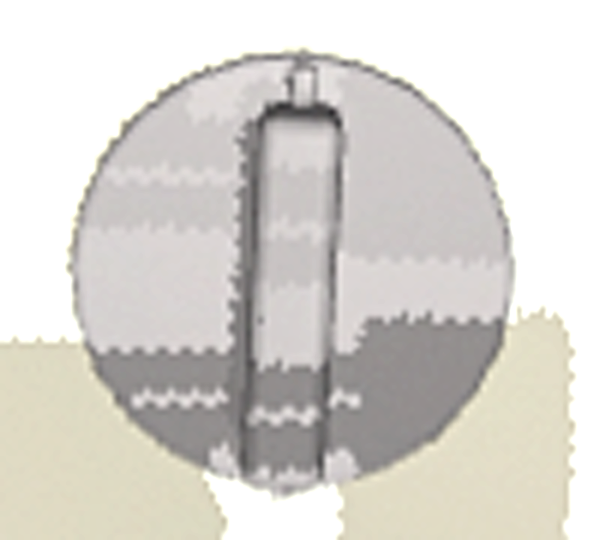

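```bash
python3 -m handwheel '[{"delta_rot":[0,0,0.038],"xyz":[5,-2.5,45],"hand":-1},{"delta_rot":[0,0,0.038],"xyz":[5,-2.5,95],"hand":-1},{"delta_rot":[0,0,0.038],"xyz":[5,-2.5,145],"hand":-1},{"delta_rot":[0,0,0.038],"xyz":[5,-2.5,180],"hand":-1},{"delta_rot":[0,0,0.038],"xyz":[5,-2.5,195.5],"hand":-1}]'
python3 -m handwheel '[{"delta_rot":[0,0,0],"xyz":[0,0,0],"hand":-1},{"delta_rot":[0,0,0],"xyz":[0,0,0],"hand":1},{"delta_rot":[0,0,0],"xyz":[0,0,0],"hand":1},{"delta_rot":[0,0,0],"xyz":[0,0,0],"hand":1},{"delta_rot":[0,0,0],"xyz":[0,0,0],"hand":1}]'
python3 -m handwheel '[{"delta_rot":[0,0,0],"xyz":[0,0,0],"hand":1},{"delta_rot":[0,0,0],"xyz":[0,0,0],"hand":1},{"delta_rot":[0,0,0],"xyz":[0,0,0],"hand":1},{"delta_rot":[0,0,0],"xyz":[0,0,0],"hand":1},{"delta_rot":[0,0,0],"xyz":[0,0,0],"hand":1}]'
```

```text
time_s: 3.28
position: [0.5401, 0.2139, 0.0438]
tcp_rot: [[0.473, 0.881, -0.003], [0.881, -0.473, -0.001], [-0.002, -0.003, -1.0]]
force: [-0.0, 0.1, -0.4]
opening: 0.997
grasp_force: 0.0
time_s: 3.9
position: [0.5414, 0.2144, 0.0463]
tcp_rot: [[0.472, 0.881, 0.001], [0.881, -0.472, 0.0], [0.001, 0.001, -1.0]]
force: [-0.5, 0.3, -0.8]
opening: 0.631
grasp_force: 0.0
time_s: 4.53
position: [0.5412, 0.2144, 0.0457]
tcp_rot: [[0.472, 0.881, 0.0], [0.881, -0.472, 0.0], [0.0, 0.0, -1.0]]
force: [-0.2, 0.4, 0.6]
opening: 0.16
grasp_force: 30.0
```

```bash
python3 -m handwheel '[{"delta_rot":[0,0,0],"xyz":[0,0,-25],"hand":1},{"delta_rot":[0,0,0],"xyz":[0,0,-75],"hand":1},{"delta_rot":[0,0,0],"xyz":[0,0,-125],"hand":1},{"delta_rot":[0,0,0],"xyz":[0,0,-180],"hand":1},{"delta_rot":[0,0,0],"xyz":[0,0,-224],"hand":1}]'
python3 -m handwheel '[{"delta_rot":[0,0,0],"xyz":[-30,14,0],"hand":1},{"delta_rot":[0,0,0],"xyz":[-75,33,0],"hand":1},{"delta_rot":[0,0,0],"xyz":[-120,53,0],"hand":1},{"delta_rot":[0,0,0],"xyz":[-165,73,0],"hand":1},{"delta_rot":[0,0,0],"xyz":[-217,96,0],"hand":1}]'
python3 -m handwheel '[{"delta_rot":[0,0,-0.12],"xyz":[-50,22,0],"hand":1},{"delta_rot":[0,0,-0.24],"xyz":[-100,44,0],"hand":1},{"delta_rot":[0,0,-0.36],"xyz":[-145,64,0],"hand":1},{"delta_rot":[0,0,-0.48],"xyz":[-185,82,0],"hand":1},{"delta_rot":[0,0,-0.593],"xyz":[-217,96,0],"hand":1}]'
python3 -m handwheel '[{"delta_rot":[0,0,0],"xyz":[0,0,0],"hand":1},{"delta_rot":[0,0,0],"xyz":[0,0,0],"hand":1},{"delta_rot":[0,0,0],"xyz":[0,0,0],"hand":1},{"delta_rot":[0,0,0],"xyz":[0,0,0],"hand":1},{"delta_rot":[0,0,0],"xyz":[0,0,0],"hand":1}]'
python3 - <<'E'
from h import *
a,m=shot('wrist','w2.png')
s=bot.read_state();print(s['time_s'],s['position'],s['tcp_rot'])
print(proj(m,[[.498,-.1765,.135]]))
E
```

```text
time_s: 5.15
position: [0.541, 0.2144, 0.2719]
tcp_rot: [[0.472, 0.881, 0.001], [0.881, -0.472, 0.0], [0.001, 0.001, -1.0]]
force: [1.4, -0.1, -2.3]
opening: 0.157
grasp_force: 30.0
time_s: 5.78
position: [0.5225, -0.0233, 0.2695]
tcp_rot: [[0.472, 0.882, -0.0], [0.882, -0.472, 0.0], [0.0, -0.001, -1.0]]
force: [0.8, 0.3, -1.3]
opening: 0.158
grasp_force: 30.0
time_s: 6.4
position: [0.5046, -0.2605, 0.2693]
tcp_rot: [[-0.103, 0.995, -0.001], [0.995, 0.103, 0.001], [0.001, -0.001, -1.0]]
force: [0.8, 0.1, -1.2]
opening: 0.162
grasp_force: 30.0
time_s: 7.02
position: [0.5055, -0.2582, 0.2699]
tcp_rot: [[-0.102, 0.995, 0.0], [0.995, 0.102, 0.0], [0.0, 0.0, -1.0]]
force: [0.2, 0.0, -1.4]
opening: 0.158
grasp_force: 30.0
7.075 [ 0.50543494 -0.25834986  0.26981556] [[-1.01581638e-01  9.94827206e-01  1.19245579e-05]
 [ 9.94827206e-01  1.01581638e-01 -2.70630102e-05]
 [-2.81343350e-05  9.11376976e-06 -1.00000000e+00]]
[[287.74200487 103.15495846]]
```

View pics/w2.png

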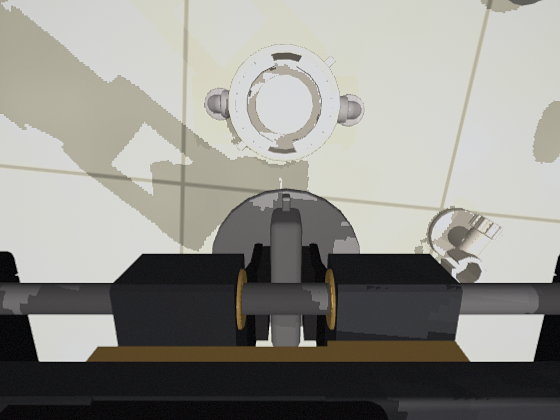

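The wrist view shows the collar at about (285,102), with key-ways near (287,57) and (285,150) and a pip near (330,61). The held cap's bar lies straight below. I'll zoom in on the collar.

Run:
```python
import cv2
im=cv2.imread('pics/w2.png');c=cv2.resize(im[35:235,205:365],(480,600),interpolation=cv2.INTER_CUBIC)
cv2.imwrite('pics/crop3.png',cv2.convertScaleAbs(c,alpha=.95))
```

```text
(no output)
```

View pics/crop3.png

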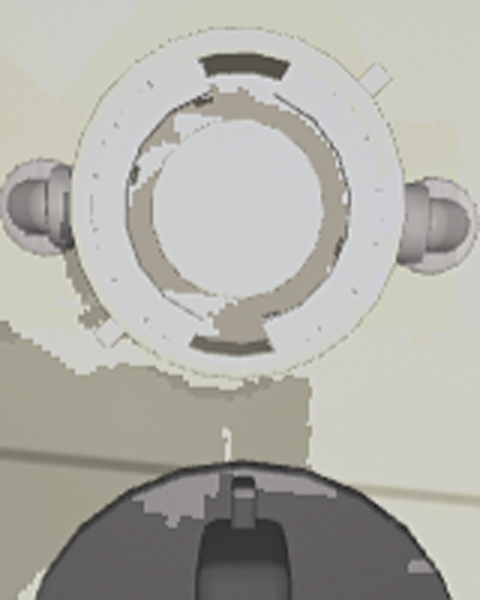

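Run:
```python
from h import *
m=vision.camera_model('wrist');s=bot.read_state();R=np.array(s['tcp_rot']);t=np.array(s['position'])
def f(px,z):
    p=onz(m,[(205+x/3,35+y/3) for x,y in px],z);d=p[0]-p[1];return p.mean(0),np.degrees(np.arctan2(d[1],d[0])),np.linalg.norm(d)
for n,px,z in [('key',[(244.5,67),(231.5,345)],.135),('colx',[(405,202),(71,202)],.135),('coly',[(238,27),(238,377)],.135),('pip',[(376,80),(110,332)],.13),('pipes',[(440,225),(37,208)],.045)]: print(n,*f(px,z))
# bar in hand, near end and far
b=onz(m,[(205+243/3,35+520/3),(286,345)],t[2]+.006);print(b,np.degrees(np.arctan2(*(b[0]-b[1])[1::-1])))
print('lug tip idx', onz(m,[(205+244/3,35+480/3)],t[2]-.022), 'disc mid', onz(m,[(213,250),(360,250)],t[2]-.022).mean(0), t, np.degrees(np.arctan2(R[1,0],R[0,0])))
g=[.498,-.1768,.0];print((np.array(g)-t)@R)
```

```text
key [ 0.49546942 -0.17852407  0.135     ] 92.97549377382141 0.069086343589366
colx [ 0.4953037  -0.17632512  0.135     ] 5.8298402481228795 0.08647964653275518
coly [ 0.49549922 -0.1782303   0.135     ] 95.77433338272226 0.08676171018112383
pip [ 0.49567734 -0.17819154  0.13      ] 48.02027149921785 0.09478768250512734
pipes [ 0.49552108 -0.17879508  0.045     ] 3.5135395618464638 0.13867286956388586
[[ 0.50116134 -0.221849    0.27581556]
 [ 0.50798504 -0.28844616  0.27581556]] 95.85023850541216
lug tip idx [[ 0.50144977 -0.22282285  0.24781556]] disc mid [ 0.50454044 -0.25209132  0.24781556] [ 0.50543494 -0.25834986  0.26981556] 95.83025548122455
[0.08189086 0.00088503 0.26981326]
```

Run:
```python
from h import *
from scipy.optimize import least_squares
m=vision.camera_model('wrist');s=bot.read_state();R=np.array(s['tcp_rot']);t=np.array(s['position'])
g=cv2.cvtColor(cv2.imread('pics/w2.png'),cv2.COLOR_BGR2GRAY)
px=[]
for x in range(216,358):
    r=np.where(g[182:250,x]<75)[0]
    if len(r): px.append((x,182+r[0]-.5))
px=np.array(px);print(px[::12].tolist())
for z in (-.022,):
    p=(onz(m,px,t[2]+z)-t)@R
    r=least_squares(lambda q:np.hypot(p[:,0]-q[0],p[:,1]-q[1])-q[2],[0,0,.04],loss='soft_l1',f_scale=.0005);print('cap axis in tool',r.x)
    r=least_squares(lambda q:np.hypot(p[:,0]-q[0],p[:,1]-q[1])-.04,[0,0],loss='soft_l1',f_scale=.0005);print(r.x)
print((np.array([.4955,-.1782,.135])-t)@R)
```

```text
[[221.0, 224.5], [233.0, 208.5], [245.0, 199.5], [257.0, 194.5], [269.0, 190.5], [281.0, 188.5], [293.0, 189.5], [305.0, 190.5], [317.0, 195.5], [329.0, 202.5], [341.0, 212.5], [354.0, 232.5]]
cap axis in tool [ 0.00067695 -0.00080167  0.03825488]
[-0.00129498 -0.00091857]
[ 0.08074826 -0.00174302  0.13481327]
```

```bash
python3 -m handwheel '[{"delta_rot":[0,0,0.049],"xyz":[20,-0.2,0],"hand":1},{"delta_rot":[0,0,0.049],"xyz":[50,-0.5,15],"hand":1},{"delta_rot":[0,0,0.049],"xyz":[75,-0.6,45],"hand":1},{"delta_rot":[0,0,0.049],"xyz":[81,-0.6,75],"hand":1},{"delta_rot":[0,0,0.049],"xyz":[81,-0.6,86],"hand":1}]'
python3 -m handwheel '[{"delta_rot":[0,0,0],"xyz":[0,0,0],"hand":1},{"delta_rot":[0,0,0],"xyz":[0,0,0],"hand":1},{"delta_rot":[0,0,0],"xyz":[0,0,0],"hand":1},{"delta_rot":[0,0,0],"xyz":[0,0,0],"hand":1},{"delta_rot":[0,0,0],"xyz":[0,0,0],"hand":1}]'
python3 - <<'E'
from h import *
a,m=shot('wrist');b,n=shot('top')
s=bot.read_state();t=s['position'];print(t)
c=a[150:300,200:370,::-1]; u,v=proj(n,[t])[0].astype(int)
d=b[v-35:v+40,u-35:u+35,::-1]
cv2.imwrite('pics/c4.png',np.hstack([cv2.resize(c,(453,400),interpolation=cv2.INTER_CUBIC),cv2.resize(d,(340,400),interpolation=cv2.INTER_CUBIC)]))
E
```

```text
time_s: 7.7
position: [0.4957, -0.1772, 0.1824]
tcp_rot: [[-0.053, 0.999, -0.003], [0.999, 0.053, 0.002], [0.002, -0.003, -1.0]]
force: [0.1, -0.1, -1.2]
opening: 0.16
grasp_force: 30.0
time_s: 8.32
position: [0.4966, -0.1785, 0.1841]
tcp_rot: [[-0.052, 0.999, 0.001], [0.999, 0.052, -0.0], [-0.0, 0.001, -1.0]]
force: [0.4, 0.6, -2.5]
opening: 0.155
grasp_force: 30.0
[ 0.49656093 -0.17838276  0.18390088]
```

View pics/c4.png

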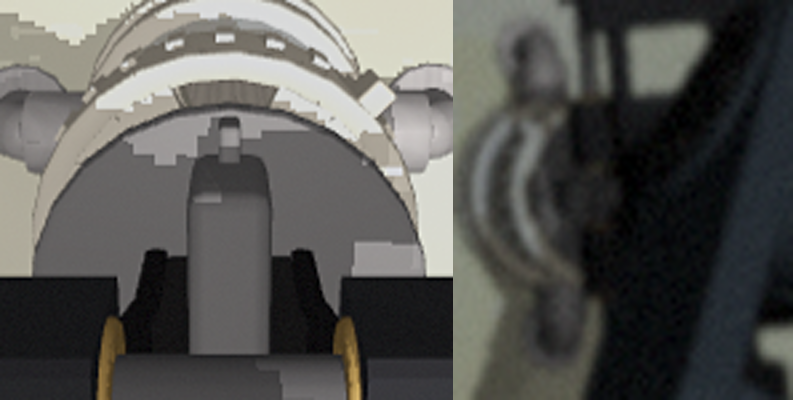

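The left wrist crop shows the key-way (centre about x=230) in line with the bar's nub (about x=230), and the disc centred over the collar. I'll lower it.

```bash
python3 -m handwheel '[{"delta_rot":[0,0,0],"xyz":[0,0,3],"hand":1},{"delta_rot":[0,0,0],"xyz":[0,0,6],"hand":1},{"delta_rot":[0,0,0],"xyz":[0,0,9],"hand":1},{"delta_rot":[0,0,0],"xyz":[0,0,9],"hand":1},{"delta_rot":[0,0,0],"xyz":[0,0,9],"hand":1}]'
```

```text
time_s: 9.05
position: [0.4965, -0.1784, 0.1747]
tcp_rot: [[-0.052, 0.999, -0.0], [0.999, 0.052, 0.0], [0.0, -0.0, -1.0]]
force: [-0.1, 0.7, -1.7]
opening: 0.158
grasp_force: 30.0
```

```bash
python3 -m handwheel '[{"delta_rot":[0,0,0],"xyz":[0,0,3],"hand":1},{"delta_rot":[0,0,0],"xyz":[0,0,6],"hand":1},{"delta_rot":[0,0,0],"xyz":[0,0,9],"hand":1},{"delta_rot":[0,0,0],"xyz":[0,0,9.5],"hand":1},{"delta_rot":[0,0,0],"xyz":[0,0,9.5],"hand":1}]'
```

```text
time_s: 9.68
position: [0.4966, -0.1784, 0.1657]
tcp_rot: [[-0.052, 0.999, 0.0], [0.999, 0.052, -0.0], [-0.0, 0.0, -1.0]]
force: [-1.4, 1.8, 6.1]
opening: 0.162
grasp_force: 30.0
```

```bash
python3 -m handwheel '[{"delta_rot":[0,0,0],"xyz":[0,0,0.5],"hand":1},{"delta_rot":[0,0,0],"xyz":[0,0,1],"hand":1},{"delta_rot":[0,0,0],"xyz":[0,0,1],"hand":1},{"delta_rot":[0,0,0],"xyz":[0,0,1],"hand":1},{"delta_rot":[0,0,0],"xyz":[0,0,1],"hand":1}]'
```

```text
time_s: 10.3
position: [0.4966, -0.1784, 0.1656]
tcp_rot: [[-0.052, 0.999, 0.001], [0.999, 0.052, -0.001], [-0.001, 0.001, -1.0]]
force: [-3.5, 1.8, 12.8]
opening: 0.159
grasp_force: 30.0
```

```bash
python3 -m handwheel '[{"delta_rot":[0,0,0],"xyz":[0,0,-0.5],"hand":1},{"delta_rot":[0,0,0.1],"xyz":[0,0,-0.5],"hand":1},{"delta_rot":[0,0,0.2],"xyz":[0,0,-0.5],"hand":1},{"delta_rot":[0,0,0.3],"xyz":[0,0,-0.5],"hand":1},{"delta_rot":[0,0,0.3],"xyz":[0,0,-0.5],"hand":1}]'; python3 -c "
from h import *
s=bot.read_state();print(s['moment'])"
```

```text
time_s: 10.92
position: [0.4977, -0.1784, 0.1657]
tcp_rot: [[0.246, 0.969, 0.003], [0.969, -0.246, -0.001], [0.0, 0.003, -1.0]]
force: [0.6, 2.4, 8.1]
opening: 0.163
grasp_force: 30.0
[0.31991561 0.00462473 0.00145322]
```

Turning freely. I'll continue to 45°.

```bash
python3 -m handwheel '[{"delta_rot":[0,0,0.1],"xyz":[0,0,0],"hand":1},{"delta_rot":[0,0,0.2],"xyz":[0,0,0],"hand":1},{"delta_rot":[0,0,0.3],"xyz":[0,0,0],"hand":1},{"delta_rot":[0,0,0.4],"xyz":[0,0,0],"hand":1},{"delta_rot":[0,0,0.485],"xyz":[0,0,0],"hand":1}]'
python3 -m handwheel '[{"delta_rot":[0,0,0],"xyz":[0,0,0],"hand":1},{"delta_rot":[0,0,0],"xyz":[0,0,0],"hand":1},{"delta_rot":[0,0,0],"xyz":[0,0,0],"hand":1},{"delta_rot":[0,0,0],"xyz":[0,0,0],"hand":1},{"delta_rot":[0,0,0],"xyz":[0,0,0],"hand":1}]'
python3 - <<'E'
from h import *
a,m=shot('wrist')
s=bot.read_state();print(s['moment'])
cv2.imwrite('pics/c5.png',cv2.resize(a[140:350,140:420,::-1],(800,600),interpolation=cv2.INTER_CUBIC))
E
```

```text
time_s: 11.55
position: [0.4977, -0.1792, 0.1657]
tcp_rot: [[0.671, 0.742, 0.003], [0.742, -0.671, -0.002], [0.0, 0.004, -1.0]]
force: [-0.6, -0.8, 7.6]
opening: 0.158
grasp_force: 30.0
time_s: 12.18
position: [0.4977, -0.1792, 0.1657]
tcp_rot: [[0.669, 0.743, 0.003], [0.743, -0.669, -0.002], [0.0, 0.003, -1.0]]
force: [-0.5, 0.3, 7.8]
opening: 0.156
grasp_force: 30.0
[ 0.03083844  0.11209618 -0.03402152]
```

View pics/c5.png

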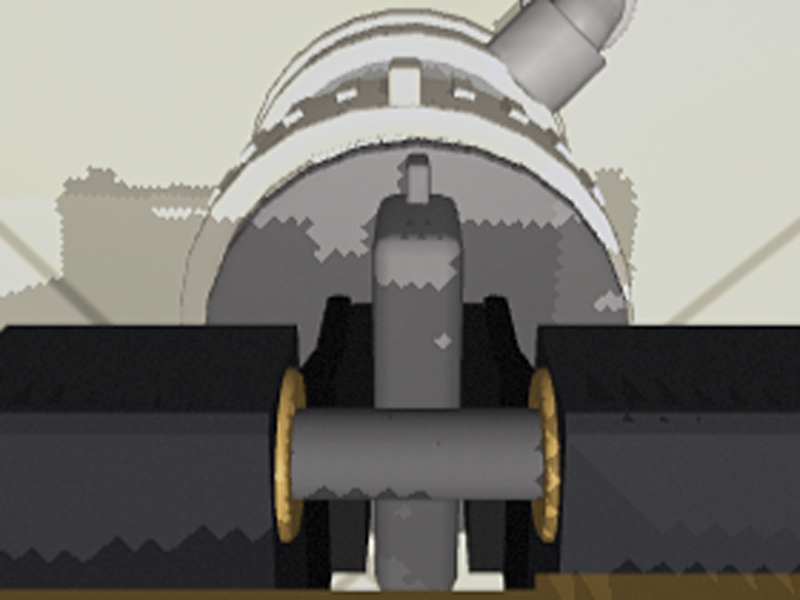

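The crop shows the pip at x=405, in line with the collar's middle (about 407). The bar, at about 417, points straight at it. The cap is down and gripped, and the measured turn is 45°, so I'm handing in.

```bash
python3 -c "
from rig import workorder
print(workorder.hand_in())"
```

```text
the job is handed in; nothing more can be done
None
```

The grey cap is pressed home on the filter, turned 45° clockwise to the pips (bleed position, not locked) and still held by its bar; the job was handed in at about 12 s, with no verdict shown.

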